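# Fold the snack tray's strap over and tuck it under the lip

## Robot

A 6-joint arm with a two-finger parallel gripper is mounted at the origin on a cart in front of the work surface, level with it; the furniture and walls round the work are solid. World frame = base frame: x ahead of the robot, y to its left, z up, the work surface at z = 0. Lengths are in m, angles in rad, forces in N, time in s.
With the tool pointing down it reaches from about 0.375 to 0.9 m from the base axis. Payload 3.1 kg.
Tool frame: the origin (TCP) lies midway between the tips of the shut fingers; the grasp point (between the pads) lies 19 mm behind it (bot.grasp_offset is the distance from the TCP to the grasp point, in m); z points along the fingers, x is the direction in which the jaws open and shut, and the axes are right-handed (so a half turn about z gives the same grasp; the last joint's range is limited). The gripper opens to 87 mm and grips with 3 to 60 N. Pads are 19 mm wide; open, the fingers measure 117 mm over their backs; the gripper's body (75 mm by 190 mm) begins 51 mm behind the grasp point.
Start: joints at [1.008, 0.527, 1.433, -0, 1.181, -0.178], TCP at [0.234, 0.58, 0.223] pointing down, gripper open.
Joint ranges: [-3.08, 3.08], [-0.75, 2.2], [0.22, 2.44], [-1.43, 4.57], [0, 2.65], [-2.85, 2.85]. Speed limits (rad/s): [2.79, 2.79, 3.14, 3.14, 3.14, 3.14].

## Interface

Orientations are given as a unit quaternion [x, y, z, w].
In Python, from bench import bot, solve_ik, grab_frame, job gives the robot as it stands. Calls block until the motion is done:
- bot.movep(position, orientation): joint-space move of the TCP to a pose.
- bot.move_linear(position, ori=None, v=0.15, f_stop=None): straight line of the TCP; ori=None keeps the orientation; v is the mean speed in m/s. With f_stop (N) it stops when the force on the tool has changed by that much, and returns True; else False.
- bot.move_j(angles): joint-space move.
- bot.grip(opening, f_grip=None): finger opening in m; f_grip is the grip in N (None keeps the last); returns when the fingers have stopped.
- bot.wait(seconds).
- solve_ik(position, orientation): joint angles nearest the present ones, or None.
- bot.sense(): the state.
- grab_frame(name): name is "scene" or "side" or "wrist"; returns a dict with "frame" (480x640x3 uint8, red, green, blue), "camera_matrix" (3x3 intrinsics, pixels), "R" (3x3) and "t" (3): a world point X has camera coordinates R X + t. Camera axes: x right, y down, z forward; pixel columns grow to the right and rows downward; lengths in m; the calibration is good to about 2 mm. The wrist camera is an equidistant fisheye: a pixel r from the principal point sees the ray r / f radians off the axis. A picture is of the moment at which its call begins. There is no depth.
A pose or a line that the arm cannot do raises bot.PlanningError and nothing moves.
- job.hand_in(): hands the job in, once; it reports no verdict.
The state is a dict: "time_s": time; "qpos": joint angles; "dq": joint speeds; "effort": joint torques, N m; "eef_pos": TCP position; "tool_rot": TCP orientation; "force": force on the tool from outside, world axes, zero at the start; "ft_torque": the same for the moment, N m; "opening": finger opening in m.
Only numpy, scipy, OpenCV 4.12 (cv2) and the standard library are available. Lean on these libraries where they do the work, as an engineer would, in place of code of your own. Each camera call takes 0.05 s, during which the arm holds its last target.

## Task

Close the green snack tray for carrying: with the fingertips push its hinged wooden strap over until it lies flat above the foil parcel, then, keeping it down, push it all the way along (the orange ridge is there to push against) so that its free edge goes under the steel lip and the strap stays shut by itself when you let go. Only push and press: do not pinch the strap or lift anything, leave the tray about where it stands with the parcel in it, and leave the other things alone.

Things in the scene. Friction and masses are not known exactly. Their poses are not given: they have to be found in the camera images.
- tray: Loose heavy (about 1.6 kg) green open tray, 178 mm long over all (x -100 to +78 mm), its box part 112 (x) by 142 (y) by 45 mm high. Origin: centre of the box's underside. x axis points from the strap's hinge to the lip (the way the strap folds), y along the hinge, z up. Two thin steel cheeks hold the hinge at y = -44 and +44 mm, x = -97 to -50 mm, up to z = 59 mm.
- flap (a joint): Hinge angle of the wooden strap, rad: 0 = flat towards the lip, 1.57 = upright, 2.15 = leaning far back; starts at 1.4 to 1.95. Strap: 126 mm from hinge axis to free edge, 70 mm wide, 3 mm thick; flat, its top is at tray z = 50.5 mm. Weak spring (0.04 N m/rad, rest at 1.7) and 0.02 N m friction: let go flat but not tucked, it springs up. Folded while forward, it lands on top of the lip.
- runner (a joint): Slide of the whole strap with its hinge along the slots, m: 0 = back (free edge 8 mm short of the lip), 0.024 = fully forward (free edge 16 mm under the lip); it starts between 0 and 0.003. Friction about 2 N, no spring: stays where it is left.
- flap_hinge (a point): On the hinge axis, middle of the strap's width; at tray x = -84 mm + runner, z = 49 mm.
- flap_mid (a point): Centre of the strap plate, 63 mm from the hinge axis, turning with it: x along the strap from hinge to free edge, y along the hinge, z square to the plate (up when flat).
- flap_edge (a point): Middle of the strap's free edge, 126 mm from the hinge axis, half-way through its thickness.
- rib_foot (a point): Foot of the orange ridge's steep face, which looks to the hinge: 66 mm from the hinge axis, on the strap's upper face. The ridge is 66 mm wide and 8 mm high; beyond it slopes down towards the free edge. Between hinge and ridge the strap is plain: the place for the fingertips.
- lip_front (a point): Middle of the lip's front lower edge, at tray x = 50 mm, z = 54 mm. The lip is a steel roof 5 mm thick (top at z = 59 mm), 92 mm wide, from tray x = +50 to +78 mm, open towards the hinge, closed at the back.
- foil_parcel: Loose parcel in foil, 88 by 118 by 35 mm, lying in the tray below the strap; origin: centre of its underside.
- jam_jar: Loose jar of red jam with a dark lid, 63x68x115 mm; origin: centre of its underside. Leave alone.
- mug: Loose cream mug with handle, 92x127x95 mm; origin: centre of its underside. Leave alone.
- spice_jar: Loose small spice jar with black lid, 41x41x105 mm; origin: centre of its underside. Leave alone.
- mandarin: Loose mandarin, 57x58x47 mm; origin: centre of its underside. Leave alone.
- lemon: Loose lemon, 74x51x53 mm; origin: centre of its underside. Leave alone.
Things that resemble listed ones, but are neither listed nor needed, are in the scene too. There is more than one size of the tray; the one meant has the size given above.

How it is judged:
At the end, for the whole second after the job is handed in: The strap lies flat (hinge within 0.055 rad) and pushed forward (at least 17 of 24 mm), its free edge at least 8 mm under the lip and below the lip's roof, held by the lip alone; the tray stands level on the worktop at rest with the parcel in it (value of joint flap below 0.055 rad and value of joint runner above 0.017 m and z of flap_edge in the frame of tray below 0.055 m and x of flap_edge in the frame of lip_front above 0.008 m and linear speed of tray below 0.02 m/s and height (world z) of tray below 0.008 m and angle between tray's own z axis and vertical below 0.05 rad and z of foil_parcel in the frame of tray below 0.015 m and horizontal distance between foil_parcel and tray below 0.03 m); the robot touches nothing.
It fails at once if the tray is lifted, tipped or shoved more than 8 cm (height (world z) of tray above 0.015 m or angle between tray's own z axis and vertical above 0.15 rad or distance of tray from where it was at the start of the episode above 0.08 m).
It fails at once if the foil parcel is lifted or taken out of the tray (z of foil_parcel in the frame of tray above 0.025 m or horizontal distance between foil_parcel and tray above 0.05 m).
It fails at once if the strap is pinched between the fingers (contact force between the fingers and tray above 1.5 N and z of the grasp point in the frame of flap_mid between -0.004 and 0.004 m and x of the grasp point in the frame of flap_mid between -0.055 and 0.068 m and y of the grasp point in the frame of flap_mid between -0.04 and 0.04 m).
It fails at once if one of the loose things round the tray is moved more than 5 cm or lifted (distance of any of jam_jar, mug, spice_jar, mandarin, lemon from where it was at the start of the episode above 0.05 m or height (world z) of any of jam_jar, mug, spice_jar, mandarin, lemon above 0.04 m).
It also fails if it takes over 35 s, if anything falls off the work surface, if the arm or the gripper's body presses on something with over 40 N, if the wrist force passes 120 N, or if a joint passes its speed limit or range.

## Working session

There is one attempt and no reset: what is moved stays moved. The work goes in short steps, each a Python script; the robot and the scene stay as the last script left them, time stands still between calls to the robot, and variables do not carry over. Pictures are saved under pics/ and viewed, and the job is handed in when it is done.

```bash
mkdir -p pics; ls; python3 - <<'E'
from bench import bot, grab_frame
import cv2,numpy as np
for n in ["scene","side","wrist"]:
    f=grab_frame(n); cv2.imwrite(f"pics/{n}0.png",f["frame"][:,:,::-1]); np.savez(f"{n}0.npz",**f)
    print(n,f["camera_matrix"].tolist(),f["R"].round(3).tolist(),f["t"].round(3).tolist())
print(bot.sense())
E
```

```text
pics
scene [[616.8179671436266, 0.0, 335.69318037832], [0.0, 616.8179671436266, 249.95589771175992], [0.0, 0.0, 1.0]] [[0.888, -0.459, -0.02], [-0.318, -0.584, -0.747], [0.332, 0.67, -0.665]] [-0.504, 0.233, 1.61]
side [[522.709537299134, 0.0, 320.8582261048147], [0.0, 522.709537299134, 242.8530717532293], [0.0, 0.0, 1.0]] [[-0.474, 0.88, -0.013], [0.516, 0.266, -0.815], [-0.714, -0.393, -0.58]] [0.298, -0.236, 1.654]
wrist [[371.64829954431775, 0.0, 318.0015186943163], [0.0, 371.64829954431775, 238.35106817982435], [0.0, 0.0, 1.0]] [[0.375, 0.927, -0.002], [0.897, -0.362, 0.254], [0.235, -0.097, -0.967]] [-0.623, -0.031, 0.392]
{'time_s': 0.15, 'qpos': array([ 1.00851562e+00,  5.28304737e-01,  1.43361740e+00,  5.02409743e-06,
        1.18138750e+00, -1.78488062e-01]), 'dq': array([-9.52326406e-05, -3.11034642e-03, -3.74774711e-03, -5.20274374e-04,
        8.88400330e-04,  5.56081934e-04]), 'effort': array([ 1.26984349e-03, -4.40426338e+01, -1.76841831e+01,  6.33430970e-02,
        5.52640215e-02, -1.21375292e-04]), 'eef_pos': array([0.23368302, 0.57906022, 0.22176141]), 'tool_rot': array([ 8.28987530e-01,  5.59266429e-01, -7.86551079e-04,  3.44019809e-04]), 'force': array([ 0.91737944, -0.0921669 , -0.93649234]), 'ft_torque': array([-0.01539639,  0.00616727, -0.02226128]), 'opening': 0.08714046524625381}
```

View pics/scene0.png

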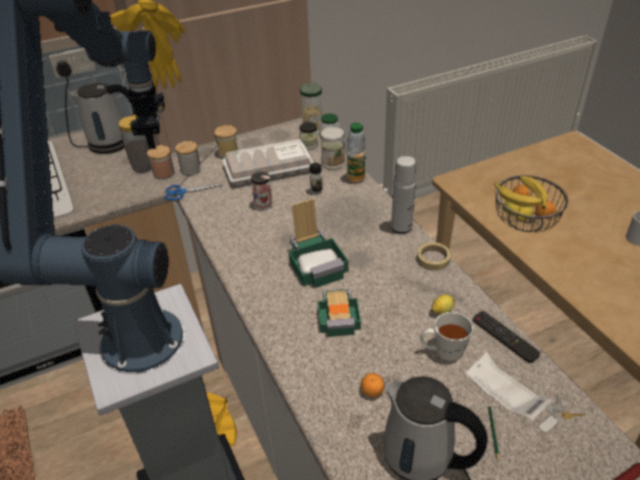

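View pics/side0.png

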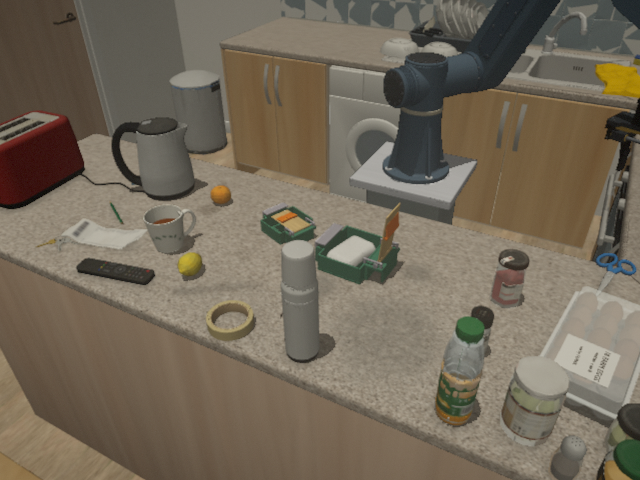

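View pics/wrist0.png

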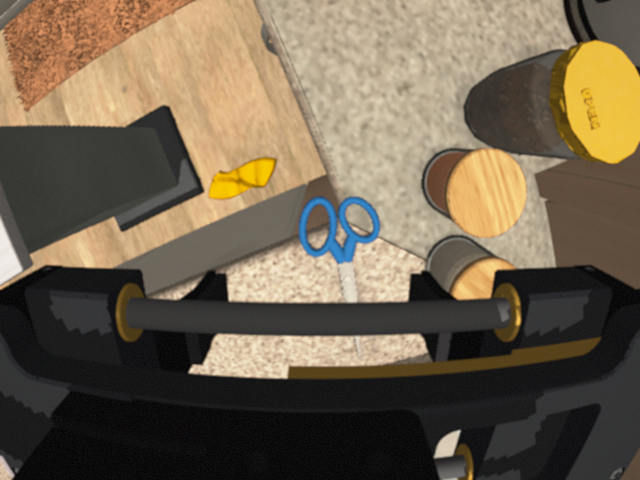

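The target tray, with its strap upright, is at about (318,255) in scene and (357,250) in side. The small closed decoy is at (338,312) in scene. I'll enlarge both views of the tray.

```bash
python3 - <<'E'
import cv2
a=cv2.imread("pics/scene0.png")[190:300,270:370]; cv2.imwrite("pics/scene0c.png",cv2.resize(a,None,fx=5,fy=5,interpolation=cv2.INTER_CUBIC))
a=cv2.imread("pics/side0.png")[190:300,300:420]; cv2.imwrite("pics/side0c.png",cv2.resize(a,None,fx=5,fy=5,interpolation=cv2.INTER_CUBIC))
E
```

```text
(no output)
```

View pics/scene0c.png

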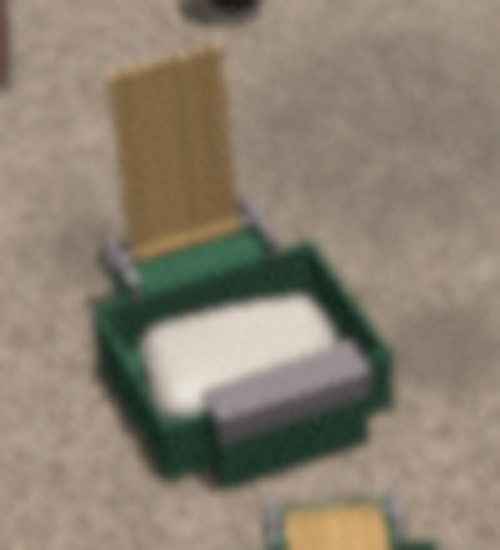

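View pics/side0c.png

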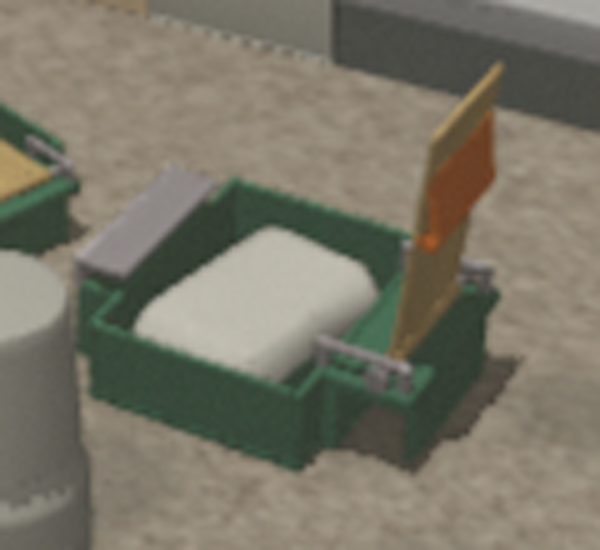

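```bash
cat > fit.py <<'E'
import numpy as np
from scipy.optimize import least_squares
def proj(c,P):
    q=c["R"]@P+c["t"]; p=c["camera_matrix"]@q; return p[:2]/p[2]
def model(p,k):
    x,y,w,fl,ru=p
    if k[0]=='s': # strap: d along, y, n (normal offset)
        _,d,yy,n=k
        P=np.array([-.084+ru+d*np.cos(fl)-n*np.sin(fl),yy,.049+d*np.sin(fl)+n*np.cos(fl)])
    else: P=np.array(k)
    c,s=np.cos(w),np.sin(w)
    return np.array([x+c*P[0]-s*P[1],y+s*P[0]+c*P[1],P[2]])
def fit(data,p0):
    f=lambda p:np.concatenate([proj(c,model(p,k))-uv for c,k,uv in data]+[[ (p[4]-.0015)/.001]])
    r=least_squares(f,p0,loss='soft_l1'); return r,f
E
python3 - <<'E'
import numpy as np
from fit import *
S=np.load("scene0.npz");D=np.load("side0.npz")
m=1e-3
def sc(u,v): return np.array([(u+.5)/5-.5+270,(v+.5)/5-.5+190])
def sd(u,v): return np.array([(u+.5)/5-.5+300,(v+.5)/5-.5+190])
data=[(S,(-.056,-.071,.045),sc(97,310)),(S,(-.056,.071,.045),sc(315,245)),(S,(.056,.071,.045),sc(390,350)),(S,(.056,-.071,0),sc(165,475)),
(S,(.050,-.046,.059),sc(208,388)),(S,(.050,.046,.059),sc(352,340)),(S,(.078,.046,.059),sc(372,380)),
(S,('s',.126,-.035,0),sc(112,77)),(S,('s',.126,.035,0),sc(222,47)),(S,('s',0,-.035,0),sc(135,250)),(S,('s',0,.035,0),sc(240,215)),
(D,(.050,-.046,.059),sd(215,184)),(D,(.050,.046,.059),sd(125,275)),(D,(.078,-.046,.059),sd(172,168)),(D,(.078,.046,.059),sd(80,258)),
(D,(.056,.071,.045),sd(95,318)),(D,(-.056,.071,.045),sd(305,400)),(D,(-.056,.071,0),sd(300,468)),
(D,('s',.126,-.035,0),sd(500,67)),(D,('s',.126,.035,0),sd(432,135)),(D,('s',0,.035,0),sd(396,352)),(D,('s',0,-.035,0),sd(460,290))]
r,f=fit(data,[.6,.1,-1.5,1.6,.001])
print(r.x.round(4),r.cost)
e=f(r.x)[:-1].reshape(-1,2)
for d,x in zip(data,e): print(d[1],x.round(1))
from fit import model
print('tip',model(r.x,('s',.126,0,0)),'hinge',model(r.x,('s',0,0,0)))
E
```

```text
[ 5.2620e-01  3.1300e-02 -1.6157e+00  1.6558e+00  1.1000e-03] 17.365611575545056
(-0.056, -0.071, 0.045) [-1.5 -1.5]
(-0.056, 0.071, 0.045) [-0.7 -2.4]
(0.056, 0.071, 0.045) [ 0.6 -0.5]
(0.056, -0.071, 0) [0.5 1.1]
(0.05, -0.046, 0.059) [-1.8 -0.7]
(0.05, 0.046, 0.059) [-0.7 -0.8]
(0.078, 0.046, 0.059) [-0.4 -2.8]
('s', 0.126, -0.035, 0) [-0.8 -0.8]
('s', 0.126, 0.035, 0) [-0.  -1.4]
('s', 0, -0.035, 0) [-1.2  0.5]
('s', 0, 0.035, 0) [-0.4  0.8]
(0.05, -0.046, 0.059) [ 1.1 -0.7]
(0.05, 0.046, 0.059) [0.1 0. ]
(0.078, -0.046, 0.059) [-0.2 -0.6]
(0.078, 0.046, 0.059) [-1.1 -0. ]
(0.056, 0.071, 0.045) [-1.6  1. ]
(-0.056, 0.071, 0.045) [-0.7 -0.5]
(-0.056, 0.071, 0) [-0.3  1.4]
('s', 0.126, -0.035, 0) [-0.4 -0.8]
('s', 0.126, 0.035, 0) [-0.4  0.6]
('s', 0, 0.035, 0) [-0.8  2.8]
('s', 0, -0.035, 0) [-0.6 -0.5]
tip [0.53041401 0.12489349 0.17454477] hinge [0.52993417 0.11420333 0.049     ]
```

```bash
cat > plan.py <<'E'
import numpy as np
from scipy.spatial.transform import Rotation as Rn
p=np.array([.5262,.0313,-1.6157]); ru=.0015
c,s=np.cos(p[2]),np.sin(p[2]); TX=np.array([c,s,0]);TY=np.array([-s,c,0]);Z=np.array([0,0,1.])
O=np.array([p[0],p[1],0])
def ori(tau,sgn):
    z=np.sin(tau)*TX-np.cos(tau)*Z; x=sgn*TY; y=np.cross(z,x)
    return Rn.from_matrix(np.c_[x,y,z]).as_quat()
def pose(th,tau,d,h,sgn,ru=ru):
    """front tip corner at distance d along strap, h above its upper face"""
    P=np.array([-.084+ru,.049])+d*np.array([np.cos(th),np.sin(th)])+(h+.0015)*np.array([-np.sin(th),np.cos(th)])
    P-=.0095*np.array([np.cos(tau),np.sin(tau)])
    return O+P[0]*TX+P[1]*Z, ori(tau,sgn)
E
python3 - <<'E'
from plan import *
from bench import bot,solve_ik
S=np.load("scene0.npz")
def back(u,v,z=0):
    r=S["R"].T@np.linalg.inv(S["camera_matrix"])@[u,v,1]; o=-S["R"].T@S["t"]; return o+(z-o[2])/r[2]*r
for n,uv in dict(spice=(316,191),jam=(262,206),bottle=(355,180),thermos=(401,229)).items(): print(n,back(*uv).round(3))
for sg in(1,-1):
  for th in (1.9,1.66,1.2,.8,.4,0):
    P,q=pose(th,th*.5,.046,.0,sg); j=solve_ik(P,q); print(sg,th,P.round(3),None if j is None else np.round(j,2))
  P,q=pose(1.75,.8,.1,.07,sg); j=solve_ik(P,q); print('via',P.round(3),None if j is None else np.round(j,2))
E
```

```text
spice [0.683 0.367 0.   ]
jam [0.491 0.378 0.   ]
bottle [0.829 0.36  0.   ]
thermos [0.828 0.059 0.   ]
1 1.9 [0.531 0.136 0.084] [ 0.45  0.93  1.46 -0.81  1.41  0.92]
1 1.66 [0.53  0.126 0.088] [ 0.4   0.86  1.52 -0.76  1.3   0.87]
1 1.2 [0.53  0.106 0.087] [ 0.29  0.76  1.61 -0.64  1.09  0.74]
1 0.8 [0.529 0.092 0.079] [ 0.18  0.7   1.69 -0.5   0.91  0.57]
1 0.4 [0.528 0.081 0.066] [ 0.06  0.67  1.75 -0.29  0.76  0.32]
1 0 [0.528 0.077 0.05 ] [-0.06  0.67  1.79 -0.    0.67 -0.02]
via [0.534 0.208 0.128] [ 0.5   0.84  1.37 -0.66  1.45  0.81]
-1 1.9 [0.531 0.136 0.084] [ 0.45  0.93  1.46 -0.81  1.41 -2.23]
-1 1.66 [0.53  0.126 0.088] [ 0.4   0.86  1.52 -0.76  1.3  -2.27]
-1 1.2 [0.53  0.106 0.087] [ 0.29  0.76  1.61 -0.64  1.09 -2.4 ]
-1 0.8 [0.529 0.092 0.079] [ 0.18  0.7   1.69 -0.5   0.91 -2.57]
-1 0.4 [0.528 0.081 0.066] [ 0.06  0.67  1.75 -0.29  0.76 -2.82]
-1 0 [0.528 0.077 0.05 ] None
via [0.534 0.208 0.128] [ 0.5   0.84  1.37 -0.66  1.45 -2.33]
```

```bash
python3 - <<'E'
from plan import *
from bench import bot,solve_ik,grab_frame
import cv2
bot.grip(0.0)
P,q=pose(1.75,.8,.1,.07,1)
bot.movep(P+[0,0,.09],q)
P,q=pose(1.66,.83,.048,.03,1)
bot.move_linear(P,q,v=.12)
s=bot.sense(); print(s['time_s'],s['eef_pos'],P,s['force'],s['opening'])
for n in ["scene","side","wrist"]:
    f=grab_frame(n); cv2.imwrite(f"pics/{n}1.png",f["frame"][:,:,::-1]);np.savez(f"{n}1.npz",**f)
a=cv2.imread("pics/scene1.png")[150:310,230:400]; A=cv2.resize(a,(510,480),interpolation=cv2.INTER_CUBIC)
cv2.imwrite("pics/scene1c.png",A)
a=cv2.imread("pics/side1.png")[150:300,300:460]; cv2.imwrite("pics/side1c.png",cv2.resize(a,None,fx=4,fy=4,interpolation=cv2.INTER_CUBIC))
E
```

```text
4.7083 [0.53236378 0.15615813 0.08772022] [0.53179142 0.15573662 0.08699261] [ 0.14114518 -0.11704356  0.09930357] 0.00044719011199960033
```

View pics/scene1c.png

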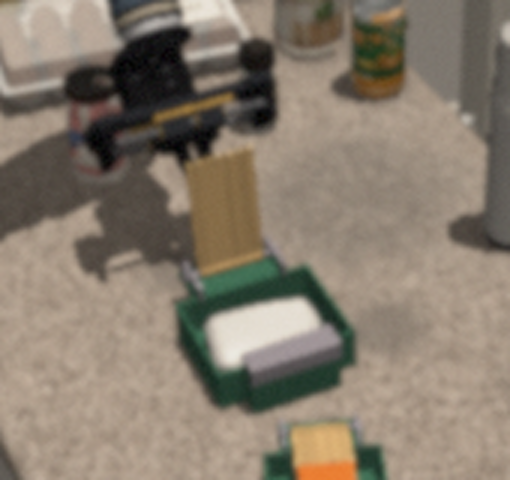

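View pics/side1c.png

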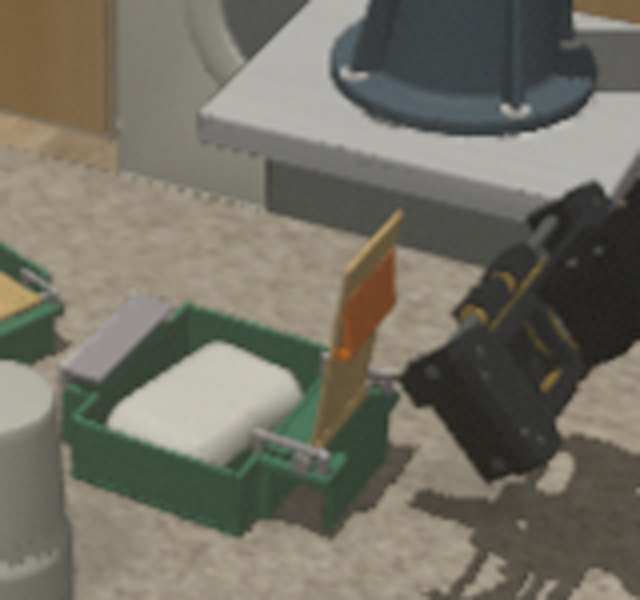

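View pics/wrist1.png

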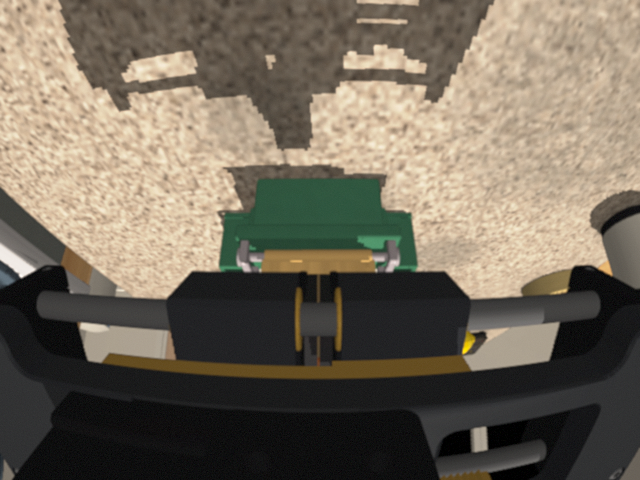

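Fingers are centred behind the strap (wrist view: strap at columns 262–375, fingers about 320) with clear space. Next I fold the strap.

```bash
python3 - <<'E'
from plan import *
from bench import bot,solve_ik,grab_frame
import cv2
for th in [1.66,1.4,1.15,.9,.65,.4,.2,.05]:
    P,q=pose(th,th*.5,.048,0.0,1)
    if bot.move_linear(P,q,v=.07,f_stop=15): print('STOP',th)
    s=bot.sense(); print(th,round(s['time_s'],2),(s['eef_pos']-P).round(4),s['force'].round(2))
for n in ["scene","side","wrist"]:
    f=grab_frame(n); cv2.imwrite(f"pics/{n}2.png",f["frame"][:,:,::-1])
a=cv2.imread("pics/side2.png")[150:300,300:460]; cv2.imwrite("pics/side2c.png",cv2.resize(a,None,fx=4,fy=4,interpolation=cv2.INTER_CUBIC))
a=cv2.imread("pics/scene2.png")[150:310,230:400]; cv2.imwrite("pics/scene2c.png",cv2.resize(a,None,fx=3,fy=3,interpolation=cv2.INTER_CUBIC))
E
```

```text
1.66 5.43 [-0.     -0.0005  0.0001] [-0.04  0.04  1.35]
1.4 5.75 [ 0.0003 -0.0004  0.0007] [-0.07  0.1  -0.56]
1.15 6.06 [ 0.0001 -0.0001  0.    ] [-0.28  0.1  -0.2 ]
0.9 6.37 [-0.0001  0.0001 -0.0002] [ 0.12  0.15 -0.41]
0.65 6.67 [-0.0001  0.0001 -0.0002] [1.2  0.61 0.12]
0.4 6.98 [-0.0002  0.0001 -0.0002] [ 0.08 -0.24  1.97]
0.2 7.27 [-0.0002  0.0002 -0.0001] [ 0.66 -0.72 -0.3 ]
0.05 7.53 [-0.0002  0.0002  0.    ] [-1.06 -0.85  0.43]
```

View pics/side2c.png

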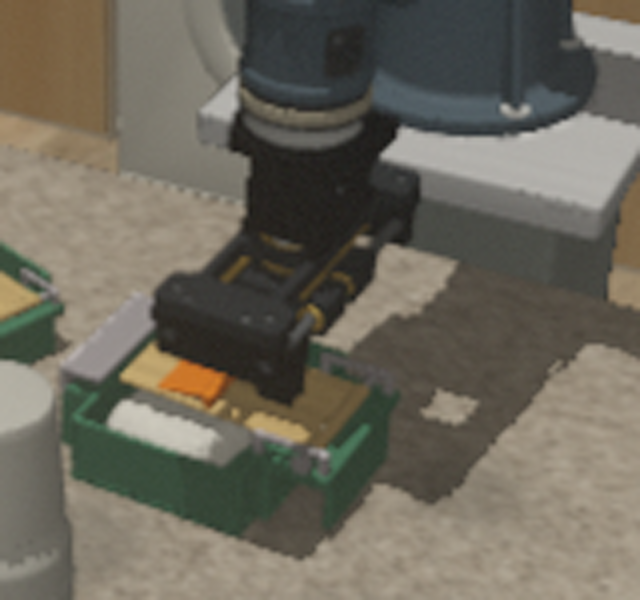

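View pics/scene2c.png

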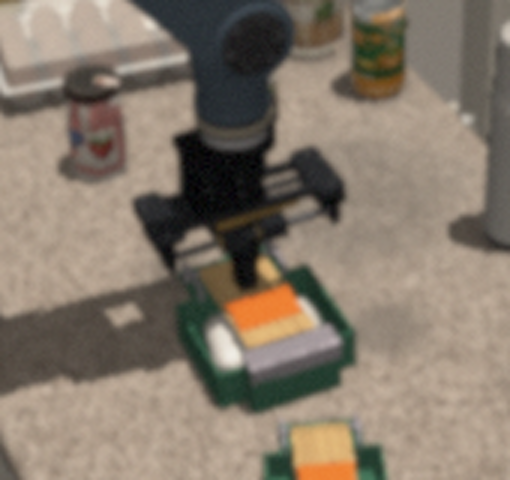

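View pics/wrist2.png

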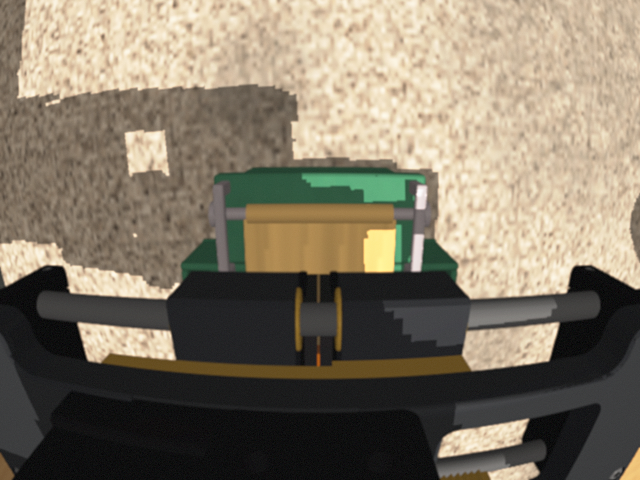

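The strap is almost flat, its edge just short of the lip (side crop about (150,345)), with the fingertip on the plain part behind the orange ridge. Next I press down gently.

```bash
python3 - <<'E'
from plan import *
from bench import bot
P,q=pose(0,0,.048,-.010,1)
print(bot.move_linear([P[0],P[1],.0525],q,v=.05,f_stop=8))
print(bot.sense()['eef_pos'],bot.sense()['force'])
print(bot.move_linear(P,q,v=.01,f_stop=6))
for _ in range(4):
    s=bot.sense(); print(s['time_s'],s['eef_pos'],s['force']); bot.wait(.05)
E
```

```text
False
[0.52821608 0.07562214 0.05272182] [0.38648678 1.18147942 0.92746795]
True
8.4167 [0.52820989 0.0754711  0.05062442] [-0.78400464 -0.32937265  6.73062744]
8.4667 [0.52822239 0.07545091 0.05064525] [-0.4274523   0.56311981  6.38068543]
8.5167 [0.52822198 0.07547368 0.05064516] [-0.97314459 -0.06292143  5.85247107]
8.5667 [0.52822781 0.0754941  0.05066569] [-0.12716319  0.54348911  5.12749575]
```

```bash
python3 - <<'E'
from plan import *
from bench import bot,grab_frame
import cv2
s=bot.sense(); P0=s['eef_pos'].copy(); P0[2]=.0503; q=ori(0,1)
for k in list(range(6,31,6))+list(range(32,43,2)):
    r=bot.move_linear(P0+TX*k*1e-3,q,v=.04,f_stop=14)
    s=bot.sense(); f=s['force']; print(k,r,round(s['time_s'],2),((s['eef_pos']-P0)@TX*1e3).round(1),s['eef_pos'][2].round(4),'fx',(f@TX).round(1),'fz',f[2].round(1))
    if r: break
for n in ["scene","side"]:
    g=grab_frame(n); cv2.imwrite(f"pics/{n}3.png",g["frame"][:,:,::-1])
a=cv2.imread("pics/side3.png")[190:300,300:420]; cv2.imwrite("pics/side3c.png",cv2.resize(a,None,fx=5,fy=5,interpolation=cv2.INTER_CUBIC))
E
```

```text
6 False 8.93 6.4 0.0506 fx 0.0 fz 5.8
12 False 9.22 12.5 0.0507 fx 0.2 fz 5.7
18 False 9.53 18.6 0.0507 fx 1.4 fz 5.3
24 False 9.82 24.3 0.0507 fx -1.1 fz 5.7
30 False 10.12 30.4 0.0506 fx -1.3 fz 4.5
32 False 10.38 32.1 0.0506 fx -3.0 fz 5.7
34 False 10.62 34.0 0.0506 fx -1.2 fz 6.3
36 False 10.88 36.0 0.0505 fx -2.7 fz 5.4
38 False 11.12 38.0 0.0505 fx -2.5 fz 6.6
40 False 11.38 39.2 0.0504 fx -6.3 fz 5.1
42 False 11.62 40.2 0.0504 fx -9.3 fz 4.8
```

View pics/side3c.png

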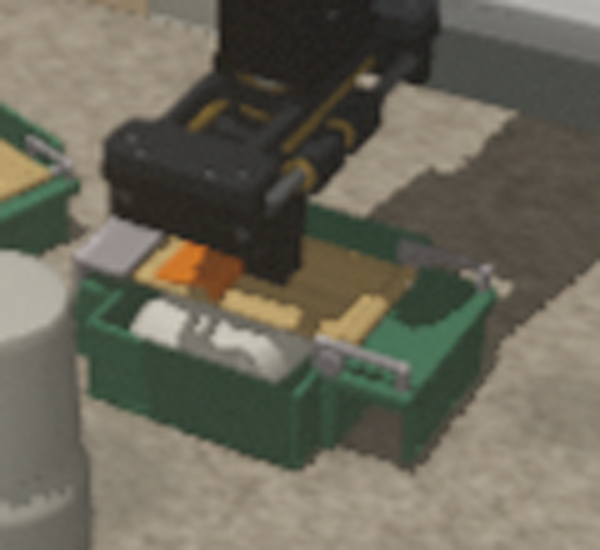

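Force rises sharply at 39–40 mm, which is where the runner's end stop was predicted. The strap's edge is under the lip and the tray has not moved. Next I retreat straight up and check.

```bash
python3 - <<'E'
from plan import *
from bench import bot,grab_frame
import cv2
P=bot.sense()['eef_pos'].copy(); q=ori(0,1)
bot.move_linear(P+[0,0,.03],q,v=.05)
bot.move_linear(P+[0,.02,.2],q,v=.15)
bot.movep(P+[-.08,.22,.2],q)
s=bot.sense(); print(s['time_s'],s['force'])
for n in ["scene","side"]:
    g=grab_frame(n); cv2.imwrite(f"pics/{n}4.png",g["frame"][:,:,::-1]);np.savez(f"{n}4.npz",**g)
a=cv2.imread("pics/side4.png")[190:300,300:420]; cv2.imwrite("pics/side4c.png",cv2.resize(a,None,fx=5,fy=5,interpolation=cv2.INTER_CUBIC))
a=cv2.imread("pics/scene4.png")[190:300,270:370]; cv2.imwrite("pics/scene4c.png",cv2.resize(a,None,fx=5,fy=5,interpolation=cv2.INTER_CUBIC))
E
```

```text
14.6333 [ 0.23295355  0.39635459 -0.3211983 ]
```

View pics/side4c.png

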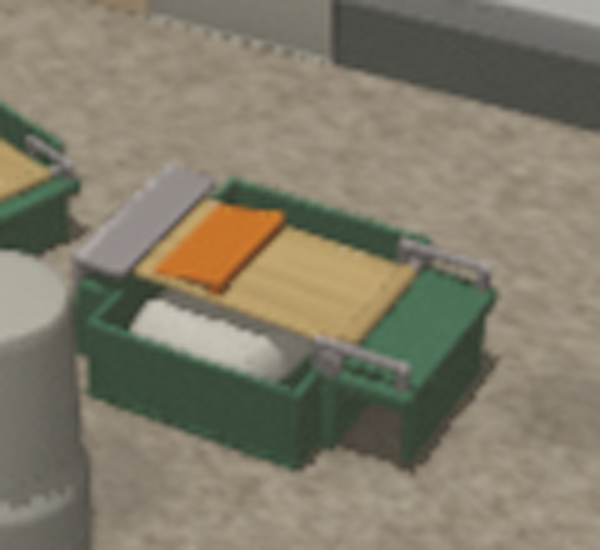

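View pics/scene4c.png

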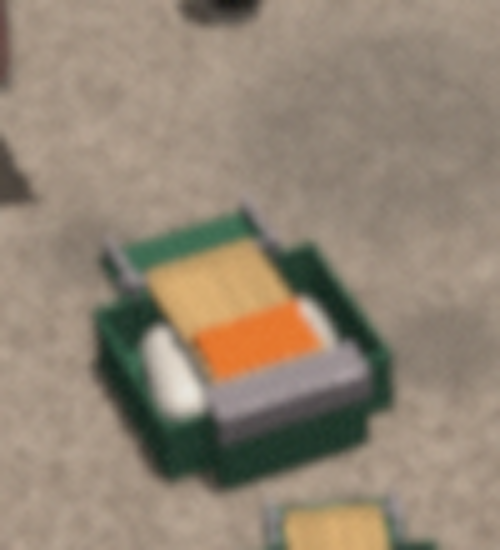

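View pics/scene4.png

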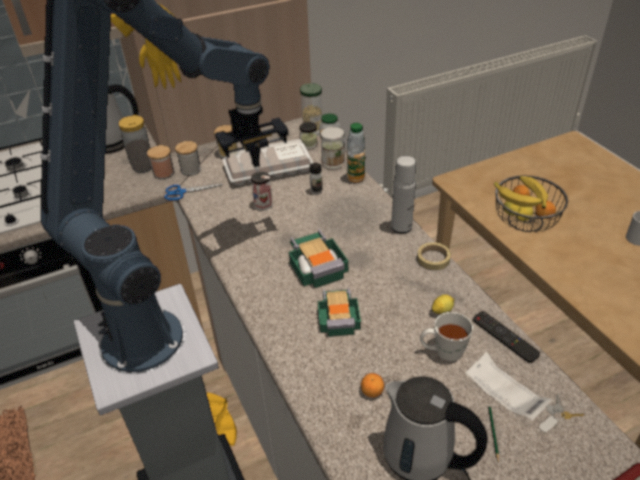

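The strap stays shut with its edge under the lip, and nothing else has moved. One quick number for the runner before handing in.

```bash
python3 - <<'E'
import numpy as np
from fit import *
D=np.load("side4.npz")
def cr(k,ru): 
    u,v=proj(D,model([.5262,.0313,-1.6157,0,ru],k)); return [round((u-300)*5),round((v-190)*5)]
for ru in (.017,.024): print(ru,'ridge foot far/near',cr(('s',.066,-.033,.0015),ru),cr(('s',.066,.033,.0015),ru),'hinge',cr(('s',0,-.035,0),ru),cr(('s',0,.035,0),ru))
from bench import job
job.hand_in()
E
```

```text
0.017 ridge foot far/near [298, 235] [232, 306] hinge [424, 275] [358, 353]
0.024 ridge foot far/near [285, 231] [219, 301] hinge [411, 271] [344, 349]
the job is handed in; nothing more can be done
```

The strap is folded flat, pushed under the steel lip and stays shut with the robot clear. I handed the job in at about 15 s; the hand-in gives no verdict.

**What I did:**
- I located the tray from the two fixed cameras. The fit left errors of up to about 3 px, roughly 2.5 mm per pixel.
- With the fingers shut, I pushed the strap over from behind on the plain part below the ridge.
- I pressed it flat with about 6 N. The fingertips stopped at z = 50.6 mm, and the strap's top should be at 50.5 mm when flat.
- I pushed it forward against the orange ridge, then lifted straight up.

**Last checks:**
- **End stop:** The push met rising resistance, about 9 N, at 40 mm of fingertip travel. About 40.5 mm was predicted for the runner fully forward.
- **After release:** Pictures show the strap flat with its edge under the lip, and the tray, parcel and other things where they were.
- **Runner position:** The ridge foot and hinge pixels in the side view match the runner at about 0.020–0.024 m, above the 0.017 m needed. Rows were hard to read and differ by up to about 4 px. I did not see the result of this check before the hand-in, because both ran in the same step.

No check failed.

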